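# Show the dried beaker to the inspection camera

## Task

Three brass cups dry mouth-down on the pegs of the wooden board. Lift the tall straight beaker off its peg, leaving the other two cups as they are, and hold it still in the air in front of the inspection camera with its open mouth facing squarely into the lens, centred, the mouth 12 cm from the glass. Do not touch the camera, and finish while still holding the beaker there.

Things in the scene. Friction and masses are not known exactly. Their poses are not given: they have to be found in the camera images.
- beaker_center (a point): centre, half-way up, of the tall straight brass beaker: a plain cylinder 44 mm in diameter and 70 mm tall, wall 2.5 mm, open at one end, about 0.14 kg. It starts mouth-down over a peg, its rim flat on the board, so this point is 35 mm above the rim. Its z axis runs along the beaker from the mouth to the closed end (up at the start). Free to slide a few mm about its peg.
- beaker: the same beaker; origin at the centre of its open mouth (level with the rim), z axis from the mouth to the closed end
- low_cup: another brass cup to be left where it is: straight, 48 mm in diameter, only 42 mm tall, mouth down over a peg; origin at the centre of its mouth
- flared_cup: another brass cup to be left where it is: tapered, 58 mm wide at the mouth (down) and 30 mm at the closed end (up), 56 mm tall; origin at the centre of its mouth
- rack: fixed wooden drying board 90 mm (its x) by 300 mm (its y) by 18 mm thick, origin at the centre of its underside on the bench. Three upright pegs 14 mm in diameter stand 30 mm above its top, on its y axis at -100, 0 and +100 mm; which cup is on which peg varies
- camera: fixed base and yoke of the inspection camera: steel foot 120 by 110 mm, two aluminium cheeks up to 105 mm, origin at the centre of the foot's underside. The barrel (62 mm across at its ring light, which is the widest part) hangs between the cheeks and looks up and over the foot's -x edge, its axis 30 degrees off vertical, leaning towards the foot's -x side, roughly at the robot. Nothing of it is higher than 145 mm
- lens (a point): centre of the lens glass, at the front of the barrel, about 127 mm above the bench; z axis = viewing direction, out of the lens (up and towards the robot, 30 degrees off vertical)
- focus (a point): empty point in the air on the lens axis, 120 mm in front of the glass, about 230 mm above the bench, where the centre of the beaker's mouth belongs; z axis = viewing direction, as for the lens: when the beaker is shown rightly, its own z axis (mouth to closed end) points the same way as this one

How it is judged:
By the outcome, as a careful person would: the job done as asked, in the order asked, and still so for the second after the job is handed in, while the arm keeps its last pose, push and grip.
It also fails if it takes over 35 s, if anything falls off the work surface, if the arm or the gripper's body presses on something with over 40 N, if the wrist force passes 120 N, or if a joint passes its speed limit or range.

## Robot

A 7-joint arm with a two-finger parallel gripper is mounted at the origin on the work surface. World frame = base frame: x ahead of the robot, y to its left, z up, the work surface at z = 0. Lengths are in m, angles in degrees, forces in N, time in s.
With the tool pointing down it reaches from about 0.35 to 0.9 m from the base axis. Payload 7.2 kg.
Tool frame: the origin (TCP) lies between the finger pads; the fingertips stand 8 mm ahead of it and the grasp point (between the pads) lies 11 mm behind it; z points along the fingers, y is the line along which they close (so a half turn about z gives the same grasp; the last joint's range is limited). The gripper opens to 88 mm and grips with 3 to 60 N. Pads are 20 mm wide; open, the fingers measure 115 mm over their backs; the gripper's body (75 mm by 178 mm) begins 61 mm behind the grasp point.
Start: joints at [61.753, 23.554, -0.728, 91.456, 0.321, 64.991, -4.71], TCP at [0.258, -0.569, 0.231] pointing down, gripper open.
Joint ranges: [-169.25, 169.25], [-16.82, 113.86], [-84.01, 82.57], [7.8, 145.47], [-59.2, 239.2], [7.22, 106.19], [-163.78, 163.78]. Speed limits (degrees/s): [136.94, 136.94, 172.46, 172.46, 180, 180, 180].

## Interface

Orientations are given as [roll, pitch, yaw] about the fixed x, y, z axes, in that order (R = Rz(yaw) Ry(pitch) Rx(roll)).
In Python, from rig import env gives the robot as it stands.
- The arm moves only by the tool step_arm, never from a script. Its argument "motion" is a list of rows, each an object of numbers: "ax", "ay", "az": the turn, a rotation vector about the tool's x, y, z normalised to -1 to 1, where 1 is pi/4 rad; "dx", "dy", "dz": the shift along the tool's x, y, z normalised to -1 to 1, where 1 is 0.12 m; "jaw": the closure, from -1 (fully open) to 1 (shut), so that 0 is half open. In form: [{"ax": .., "ay": .., "az": .., "dx": .., "dy": .., "dz": .., "jaw": ..}, ...]. A call has 1 to 8 rows; each row is the pose to reach, as a shift and turn from the pose commanded when the call began, along the tool's axes at that moment; what a row does not reach only later rows make up. A row lasts 1/8 s, in which the tool goes at most 62.5 mm and 10.7 degrees, less where a joint would pass 70% of its speed; a pose out of reach is approached as far as the arm can. A call with a number of a shift or a turn outside -1 to 1 is refused whole. A call with a gripper value outside its range is refused whole. The fingers move at their own pace and stop on an object; the grip force is fixed at half the most. Time passes only in rows, so rows that repeat a pose let the fingers close. It gives the time, the measured TCP pose, the force, the opening and the grip force at its end, in the units of the state.
- env.get_obs(): the state, without advancing time (a new reading comes with each control period).
- env.snapshot(name): name is "side" or "top"; returns a dict with "img" (480x640x3 uint8, red, green, blue), "range_z" (480x640 float32, m along the optical axis (not along the pixel's ray), 0 where there is no reading), "fov_y" (degrees; the focal length in pixels is half the picture's height over the tangent of half this angle, whatever the lens; pixels are square), "cx", "cy" (the principal point, pixels), "D" ([k1, k2, p1, p2, k3] as OpenCV has them; the pictures are not rectified), "R" (3x3) and "t" (3): a world point X has camera coordinates R X + t. Camera axes: x right, y down, z forward; pixel columns grow to the right and rows downward; lengths in m; the calibration is good to about 2 mm. A picture is of the moment at which its call begins.
- env.close_job(): hands the job in; it is judged then, once.
The state is a dict: "t": time; "qpos": joint angles; "qd": joint speeds; "joint_efforts": joint torques, N m; "eef_pos": TCP position; "orientation": TCP orientation; "ft_force": force on the tool from outside, world axes, zero at the start; "moment": the same for the moment, N m; "width": finger opening in m; "finger_force": force on a finger pad.
Only numpy, scipy, OpenCV 4.12 (cv2) and the standard library are available. Lean on these libraries where they do the work, as an engineer would, in place of code of your own. Each camera call takes 0.05 s, during which the arm holds its last target. There are 200 camera calls.

## Working session

There is one attempt and no reset: what is moved stays moved. The work goes in short steps, Python scripts to look and compute and a tool call to move; the robot and the scene stay as the last step left them, time stands still between calls to the robot, and variables do not carry over. Pictures are saved under pics/ and viewed, at most 10 in all, crops included, and the job is handed in when it is done.

Besides the shell and the picture viewer there is one more tool, called after "Call:" as a command line: name --argument value ..., lists and objects as JSON in quotes. step_arm: Moves the arm, as the interface text tells. Its arguments: {"type":"object","properties":{"motion":{"type":"array"}},"required":["motion"]}

```bash
mkdir -p pics; ls; cat > h.py <<'E'
import numpy as np, cv2
from rig import env
def snap(n):
    s=env.snapshot(n); f=240/np.tan(np.radians(s["fov_y"]/2))
    s["K"]=np.array([[f,0,s["cx"]],[0,f,s["cy"]],[0,0,1]]); s["D"]=np.array(s["D"],float); s["R"]=np.array(s["R"]);s["t"]=np.array(s["t"]); return s
def rays(s,uv):
    p=cv2.undistortPoints(np.array(uv,float).reshape(-1,1,2),s["K"],s["D"]).reshape(-1,2)
    return np.c_[p,np.ones(len(p))]
def cloud(s):
    v,u=np.mgrid[0:480,0:640]; r=rays(s,np.c_[u.ravel(),v.ravel()])*s["range_z"].reshape(-1,1)
    return ((r-s["t"])@s["R"]).reshape(480,640,3)
def onplane(s,uv,z):
    d=rays(s,uv)@s["R"]; c=-s["R"].T@s["t"]; return c+d*((z-c[2])/d[:,2])[:,None]
def proj(s,X):
    return cv2.projectPoints(np.array(X,float).reshape(-1,1,3),cv2.Rodrigues(s["R"])[0],s["t"],s["K"],s["D"])[0].reshape(-1,2)
E
python3 - <<'E'
from h import *
for n in("side","top"):
    s=snap(n); cv2.imwrite(f"pics/{n}0.png",s["img"][:,:,::-1]); print(n,-s["R"].T@s["t"],s["R"][2],s["K"][0,0],s["D"])
    c=cloud(s); print((s["range_z"]>0).mean())
print(env.get_obs())
E
```

```text
pics
side [0.57232191 0.72371533 0.76500395] [ 0.05667985 -0.78330229 -0.61905163] 560.4895055485208 [-0.10728004  0.          0.          0.          0.        ]
0.995869140625
top [ 0.5307425  -0.05531086  0.83355256] [ 0.12856331 -0.01136761 -0.99163615] 443.25350470053644 [0.01402024 0.         0.         0.         0.        ]
0.9956966145833334
{'t': 0.1, 'qpos': array([61.75334472, 23.59400245, -0.72621982, 91.49725377,  0.31988839,
       64.99119879, -4.70982512]), 'qd': array([ 0.00286468, -0.13236688, -0.00645832, -0.09830807, -0.11760853,
       -0.02872314,  0.01859446]), 'joint_efforts': array([ 1.66909973e-03, -5.89099002e+01,  6.43397626e-01, -2.91710240e+01,
       -5.37787483e-02,  1.45989703e-02,  5.51988398e-05]), 'eef_pos': array([ 0.25735828, -0.56908023,  0.22992322]), 'orientation': array([-1.79919771e+02,  5.64759916e-03,  2.43379948e+01]), 'ft_force': array([0.06649495, 0.37264678, 0.52514425]), 'moment': array([-0.00869796,  0.02850585,  0.03668216]), 'finger_force': 0.0, 'width': 0.0875585917654959}
```

View pics/side0.png

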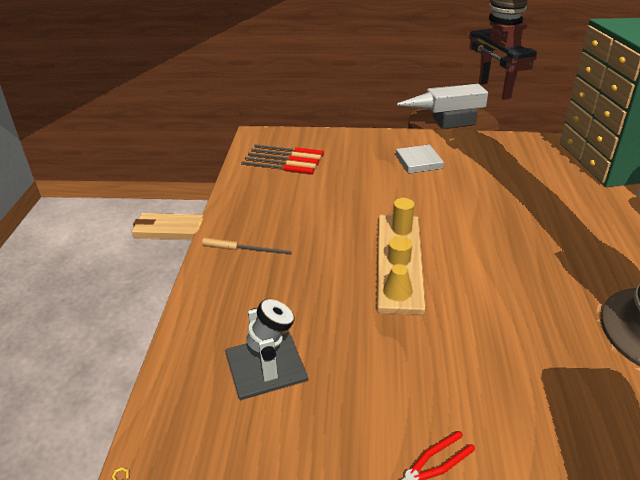

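View pics/top0.png

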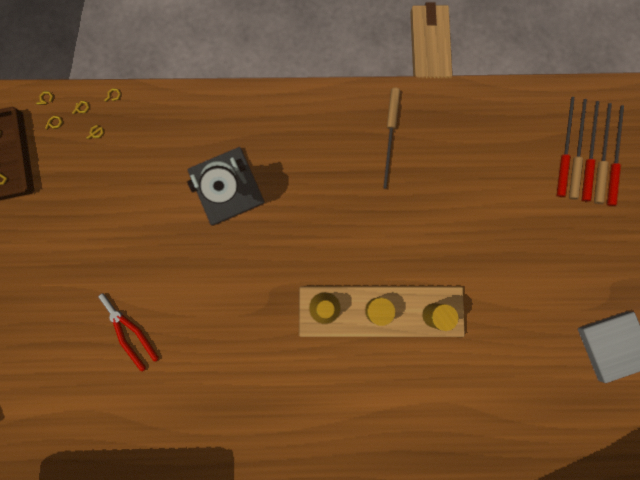

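The side picture shows the beaker at about (403,216), the low cup at (400,250), the flared cup at (399,283) and the inspection camera at (270,340). In the top picture they are at (445,317), (381,311), (325,309), with the lens ring at (219,186).

```bash
cat > m.py <<'E'
from h import *
def hsvm(s): return cv2.cvtColor(s["img"],cv2.COLOR_RGB2HSV)
for n,bb,cb in(("side",(375,190,430,245),(245,290,300,335)),("top",(420,295,470,345),(190,155,250,215))):
    s=snap(n); c=cloud(s); h=hsvm(s)
    def box(b): m=np.zeros((480,640),bool); m[b[1]:b[3],b[0]:b[2]]=1; return m
    # beaker top
    m=box(bb)&(c[...,2]>.080)
    P=c[m]; print(n,"beaker top n",len(P),"z",np.percentile(P[:,2],[5,50,95]),"mean",P.mean(0))
    ct=max(cv2.findContours(m.astype(np.uint8),0,1)[0],key=cv2.contourArea)
    if n=="top":
        mm=box(bb)&(c[...,2]>.0855)
        ct=max(cv2.findContours(mm.astype(np.uint8),0,1)[0],key=cv2.contourArea)
        q=onplane(s,ct.reshape(-1,2),.088)[:,:2]; print(" circle",cv2.minEnclosingCircle((q*1000).astype(np.float32)))
    # table/board
    B=c[(c[...,2]>.012)&(c[...,2]<.024)&(np.abs(c[...,0]-P[:,0].mean())<.12)&(np.abs(c[...,1]-P[:,1].mean()-.1)<.25)]
    r=cv2.minAreaRect((B[:,:2]*1000).astype(np.float32)); print(" board",np.median(B[:,2]),r, "tablez",np.median(c[(np.abs(c[...,2])<.01)][:,2]))
    # ring: white bright
    m=box(cb)&(h[...,2]>150)&(h[...,1]<50)&(c[...,2]>.09)
    k,l,st,ce=cv2.connectedComponentsWithStats(m.astype(np.uint8)); i=1+np.argmax(st[1:,4]); m=l==i
    P=c[m]; g=P.mean(0); u,sv,vt=np.linalg.svd(P-g); nn=vt[2]*np.sign(vt[2][2]); res=np.abs((P-g)@nn)
    keep=res<.003; P2=P[keep]; g=P2.mean(0); nn=np.linalg.svd(P2-g)[2][2]; nn*=np.sign(nn[2])
    ct=max(cv2.findContours(m.astype(np.uint8),0,1)[0],key=cv2.contourArea); e=cv2.fitEllipse(ct)
    # ellipse centre -> ring plane
    d=(rays(s,[e[0]])@s["R"])[0]; o=-s["R"].T@s["t"]; X=o+d*((g-o)@nn)/(d@nn)
    print(" ring n",len(P),keep.sum(),"bbox",st[i],"mean",g,"normal",nn,"tilt",np.degrees(np.arccos(nn[2])),"az",np.degrees(np.arctan2(nn[1],nn[0])),"ell",e,"X",X)
    # foot
    F=c[(c[...,2]>.004)&(c[...,2]<.03)&(np.linalg.norm(c[...,:2]-g[:2],axis=-1)<.16)&(h[...,2]<100)&(h[...,1]<90)]
    print(" foot",len(F),np.median(F[:,2]),cv2.minAreaRect((F[:,:2]*1000).astype(np.float32)))
E
python3 m.py
```

```text
side beaker top n 253 z [0.08241052 0.08732454 0.36062297] mean [ 0.48734914 -0.2160672   0.12167218]
 board 0.017728492289830144 ((488.77496337890625, -176.92916870117188), (306.2397766113281, 89.62846374511719), 88.7213363647461) tablez 1.9579162062426196e-05
 ring n 483 99 bbox [262 299  32  25 483] mean [0.70079672 0.10129916 0.12774695] normal [-0.47091018 -0.26674407  0.84088715] tilt 32.766080481986705 az -150.47089189221563 ell ((277.01580810546875, 311.4031066894531), (18.59665298461914, 34.380104064941406), 120.116455078125) X [0.7007552  0.10119541 0.12769078]
 foot 2763 0.011879598279724141 ((728.705322265625, 111.55282592773438), (118.93547821044922, 111.65796661376953), 22.8158016204834)
top beaker top n 575 z [0.08519708 0.08789847 0.09001118] mean [ 0.48094457 -0.26844686  0.0955068 ]
 circle ((480.2787170410156, -271.2032165527344), 21.90601348876953)
 board 0.01782303295407267 ((487.9140319824219, -177.2523193359375), (299.9339904785156, 88.00399780273438), 89.04518127441406) tablez -6.163583700652189e-05
 ring n 690 76 bbox [202 169  33  32 690] mean [0.7008482  0.09862724 0.12673641] normal [-0.68254719 -0.12280097  0.72045073] tilt 43.90829411415403 az -169.80070379399172 ell ((218.01243591308594, 184.9270477294922), (30.713857650756836, 32.79307174682617), 106.02831268310547) X [0.70083829 0.09804866 0.12662841]
 foot 1895 0.011776635010935985 ((728.009521484375, 109.23191833496094), (119.32272338867188, 107.71946716308594), 22.69339942932129)
```

```bash
python3 - <<'E'
from h import *
a,b=snap("side"),snap("top")
f=lambda s,x,y:cv2.resize(s["img"][y:y+70,x:x+66,::-1],(396,420),interpolation=0)
cv2.imwrite("pics/crop.png",np.hstack([f(a,240,285),f(b,186,150)]))
E
```

```text
(no output)
```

View pics/crop.png

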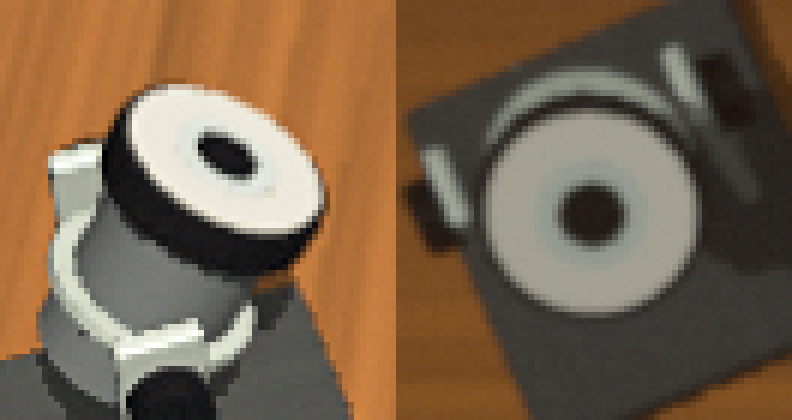

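The crop shows the white ring face centred near side pixel (277.2,311.4), top pixel (218.4,185), pupil concentric. Now the lens and axis.

```bash
cat > lens.py <<'E'
from h import *
def foc(verbose=1):
    yaw=np.radians(22.75); v=np.array([-.5*np.cos(yaw),-.5*np.sin(yaw),np.sqrt(.75)])
    L=[];O=[];Dd=[]
    for n,b in(("side",(255,293,300,328)),("top",(195,160,245,210))):
        s=snap(n); c=cloud(s); hs=cv2.cvtColor(s["img"],cv2.COLOR_RGB2HSV)
        m=np.zeros((480,640),np.uint8); x0,y0,x1,y1=b
        sub=(hs[y0:y1,x0:x1,2]>(170 if n=="side" else 130))&(hs[y0:y1,x0:x1,1]<45)
        m[y0:y1,x0:x1]=sub; k,l,st,_=cv2.connectedComponentsWithStats(m); i=1+np.argmax(st[1:,4]); m=(l==i).astype(np.uint8)
        ct=max(cv2.findContours(m,0,1)[0],key=cv2.contourArea); hull=cv2.convexHull(ct); e=cv2.fitEllipse(ct)
        er=cv2.erode(m,np.ones((3,3)))>0; P=c[er]
        A=np.c_[P[:,:2],np.ones(len(P))]; w=np.ones(len(P),bool)
        for _ in range(10):
            q=np.linalg.lstsq(A[w],P[w,2],rcond=None)[0]; r=np.abs(A@q-P[:,2]); w=r<max(.0015,2*np.median(r))
        nn=np.array([-q[0],-q[1],1]);nn/=np.linalg.norm(nn)
        d=(rays(s,[e[0]])@s["R"])[0]; d/=np.linalg.norm(d); o=-s["R"].T@s["t"]; O.append(o);Dd.append(d)
        off=np.median(P@v); X=o+d*(off-o@v)/(d@v); L.append(X)
        if verbose: print(n,"ell",e,st[i],"fit normal tilt",np.degrees(np.arccos(nn[2])),"az",np.degrees(np.arctan2(nn[1],nn[0])),"res",np.median(r),"X",X.round(4))
    M=[np.eye(3)-np.outer(d,d) for d in Dd]; T=np.linalg.solve(sum(M),sum(m@o for m,o in zip(M,O)))
    print("triang",T.round(4),"gap",[np.linalg.norm(m@(T-o)).round(4) for m,o in zip(M,O)],"v",v,"focus",(T+.12*v).round(4))
foc()
E
python3 lens.py
python3 - <<'E'
from h import *
from scipy.optimize import least_squares
for n in("side","top"):
    s=snap(n);c=cloud(s)
    for nm,xy,z0,z1,r in(("beaker",(.48,-.272),.03,.083,.022),("beakertop",(.48,-.272),.0865,.0895,0),("low",(.487,-.176),.03,.055,.024)):
        m=(np.linalg.norm(c[...,:2]-xy,axis=-1)<.04)&(c[...,2]>z0)&(c[...,2]<z1); P=c[m]
        if r and len(P)>5:
            f=least_squares(lambda p:np.linalg.norm(P[:,:2]-p,axis=1)-r,xy,loss="soft_l1",f_scale=.001); print(n,nm,len(P),f.x.round(4),np.median(abs(f.fun)))
        elif len(P): print(n,nm,len(P),cv2.minEnclosingCircle((P[:,:2]*1000).astype(np.float32)),P.mean(0))
E
```

```text
side ell ((276.8418884277344, 311.29437255859375), (18.3936767578125, 33.97392654418945), 119.77265167236328) [262 299  31  25 470] fit normal tilt 29.90341260588259 az -156.37951157231623 res 0.0006376388019799992 X [0.7011 0.1009 0.1276]
top ell ((218.0447235107422, 184.99349975585938), (31.92313003540039, 33.77694320678711), 103.09101104736328) [201 169  35  33 776] fit normal tilt 29.975327769497014 az -157.04609838914462 res 0.0009878059465957476 X [0.7008 0.098  0.1264]
triang [0.7014 0.0984 0.125 ] gap [np.float64(0.0002), np.float64(0.0002)] v [-0.46110049 -0.19335548  0.8660254 ] focus [0.646  0.0752 0.2289]
side beaker 397 [ 0.4821 -0.2714] 0.0009967317993686865
side beakertop 137 ((482.6463623046875, -269.6610412597656), 23.24110221862793) [ 0.48212433 -0.26850807  0.08786331]
side low 209 [ 0.491 -0.17 ] 0.0010436810245178368
top beaker 187 [ 0.48   -0.2721] 0.0002185326352794094
top beakertop 420 ((480.13079833984375, -271.4092712402344), 21.9458065032959) [ 0.48020523 -0.27144269  0.08797475]
top low 44 [ 0.4898 -0.1708] 0.00011067401131801928
```

```bash
cat > g.py <<'E'
from h import *
from scipy.spatial.transform import Rotation as Ro
V=np.array([-.5*np.cos(np.radians(22.9)),-.5*np.sin(np.radians(22.9)),np.sqrt(.75)]); LENS=np.array([.7009,.0993,.1268]); FOC=LENS+.12*V
def go(p,R):
    o=env.get_obs(); R0=Ro.from_euler("xyz",o["orientation"],degrees=True)
    d=R0.inv().apply(np.array(p)-o["eef_pos"])/.12; a=(R0.inv()*R).as_rotvec()/(np.pi/4)
    print("shift",d.round(3),"turn",a.round(3),"| t",o["t"],"pos",o["eef_pos"].round(4),"rpy",o["orientation"].round(2),"w",round(o["width"],4),"q",o["qpos"].round(0))
down=lambda y:Ro.from_euler("xyz",[180,0,y],degrees=True)
def show(yaw):  # tool z=-V, tool y leaning along azimuth of down(yaw) turned by the tilt
    ax=np.cross([0,0,1],V); ax/=np.linalg.norm(ax); return Ro.from_rotvec(ax*np.pi/6)*down(yaw)
E
python3 -c "
from g import *
go([.481,-.2715,.15],down(90)); go([.481,-.2715,.15],down(0)); print(FOC)"
```

```text
shift [ 2.72  -1.495  0.672] turn [-0.    -0.    -1.459] | t 0.5 pos [ 0.2576 -0.5694  0.2306] rpy [-180.     -0.     24.34] w 0.0877 q [62. 24. -1. 91.  0. 65. -5.]
shift [ 2.72  -1.495  0.672] turn [-0.     0.     0.541] | t 0.5 pos [ 0.2576 -0.5694  0.2306] rpy [-180.     -0.     24.34] w 0.0877 q [62. 24. -1. 91.  0. 65. -5.]
[0.64562888 0.07595256 0.23072305]
```

Call:
step_arm --motion '[{"dx":0.4,"dy":-0.22,"dz":0,"ax":0,"ay":0,"az":-0.2,"jaw":-1},{"dx":0.8,"dy":-0.44,"dz":0,"ax":0,"ay":0,"az":-0.4,"jaw":-1},{"dx":1,"dy":-0.55,"dz":0,"ax":0,"ay":0,"az":-0.5,"jaw":-1},{"dx":1,"dy":-0.55,"dz":0,"ax":0,"ay":0,"az":-0.5,"jaw":-1}]'

```text
t: 1.0
eef_pos: [0.341, -0.4587, 0.231]
orientation: [180.0, -0.0, 47.0]
ft_force: [-0.6, -0.5, -0.0]
width: 0.088
finger_force: 0.0
```

```bash
python3 -c "
from g import *
go([.481,-.2715,.15],down(90))"
```

```text
shift [ 1.936 -0.211  0.675] turn [ 0.001 -0.    -0.955] | t 1.0 pos [ 0.341  -0.4587  0.231 ] rpy [ 1.7997e+02 -2.0000e-02  4.7000e+01] w 0.088 q [55. 19. -8. 99.  3. 63.  3.]
```

Call:
step_arm --motion '[{"dx":0.4,"dy":-0.04,"dz":0,"ax":0,"ay":0,"az":-0.2,"jaw":-1},{"dx":0.8,"dy":-0.08,"dz":0,"ax":0,"ay":0,"az":-0.4,"jaw":-1},{"dx":0.95,"dy":-0.1,"dz":0,"ax":0,"ay":0,"az":-0.6,"jaw":-1},{"dx":0.95,"dy":-0.1,"dz":0,"ax":0,"ay":0,"az":-0.6,"jaw":-1}]'

```text
t: 1.5
eef_pos: [0.4088, -0.3693, 0.2307]
orientation: [180.0, 0.0, 73.7]
ft_force: [-0.4, -0.5, 0.2]
width: 0.088
finger_force: 0.0
```

```bash
python3 -c "
from g import *
go([.481,-.2715,.15],down(90))"
```

```text
shift [0.952 0.349 0.672] turn [ 0.     0.    -0.362] | t 1.5 pos [ 0.4088 -0.3693  0.2307] rpy [1.7999e+02 2.0000e-02 7.3700e+01] w 0.088 q [ 50.  17. -16. 101.   5.  62.  16.]
```

Call:
step_arm --motion '[{"dx":0.4,"dy":0.15,"dz":0.1,"ax":0,"ay":0,"az":-0.2,"jaw":-1},{"dx":0.8,"dy":0.3,"dz":0.3,"ax":0,"ay":0,"az":-0.36,"jaw":-1},{"dx":0.952,"dy":0.349,"dz":0.5,"ax":0,"ay":0,"az":-0.362,"jaw":-1},{"dx":0.952,"dy":0.349,"dz":0.67,"ax":0,"ay":0,"az":-0.362,"jaw":-1},{"dx":0.952,"dy":0.349,"dz":0.67,"ax":0,"ay":0,"az":-0.362,"jaw":-1}]'

```text
t: 2.12
eef_pos: [0.479, -0.2726, 0.1487]
orientation: [-179.8, -0.0, 89.7]
ft_force: [0.2, -0.4, 0.3]
width: 0.0876
finger_force: 0.0
```

```bash
python3 -c "
from g import *
go([.481,-.2715,.042],down(90))"
```

```text
shift [0.009 0.019 0.889] turn [-0.004 -0.001 -0.006] | t 2.125 pos [ 0.479  -0.2726  0.1487] rpy [-1.7981e+02 -3.0000e-02  8.9740e+01] w 0.0876 q [ 41.  23. -21. 106.  10.  53.  15.]
```

Call:
step_arm --motion '[{"dx":0.005,"dy":0.01,"dz":0.25,"ax":0,"ay":0,"az":0,"jaw":-1},{"dx":0.005,"dy":0.01,"dz":0.5,"ax":0,"ay":0,"az":0,"jaw":-1},{"dx":0.005,"dy":0.01,"dz":0.7,"ax":0,"ay":0,"az":0,"jaw":-1},{"dx":0.005,"dy":0.01,"dz":0.85,"ax":0,"ay":0,"az":0,"jaw":-1},{"dx":0.005,"dy":0.01,"dz":0.88,"ax":0,"ay":0,"az":0,"jaw":-1},{"dx":0.005,"dy":0.01,"dz":0.88,"ax":0,"ay":0,"az":0,"jaw":-1}]'

```text
t: 2.88
eef_pos: [0.4824, -0.2704, 0.0452]
orientation: [180.0, 0.0, 90.1]
ft_force: [0.2, 0.5, 0.0]
width: 0.0877
finger_force: 0.0
```

```bash
python3 -c "
from g import *
go([.481,-.2715,.042],down(90));print(env.get_obs()['ft_force'])
a,b=snap('side'),snap('top')
f=lambda s,x,y:cv2.resize(s['img'][y:y+100,x:x+95,::-1],(399,420))
cv2.imwrite('pics/grasp.png',np.hstack([f(a,355,170),f(b,395,270)]))"
```

```text
shift [-0.009 -0.012  0.027] turn [0.001 0.001 0.002] | t 2.875 pos [ 0.4824 -0.2704  0.0452] rpy [1.7997e+02 3.0000e-02 9.0070e+01] w 0.0877 q [ 38.  31. -18. 110.  14.  41.  11.]
[0.15045603 0.4787349  0.04246516]
```

View pics/grasp.png

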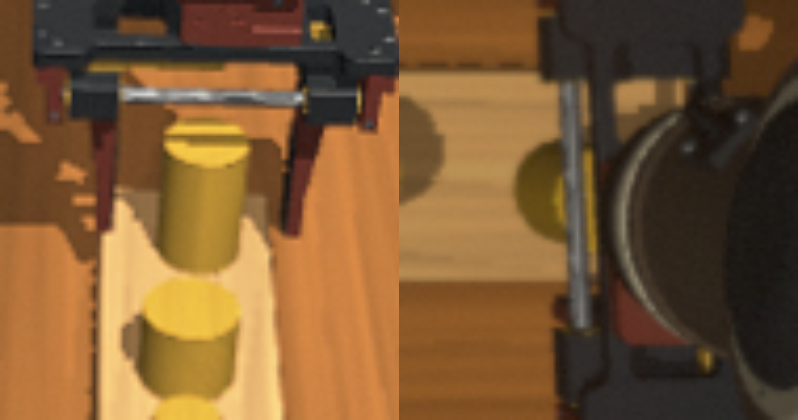

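The fingers straddle the beaker (side crop: beaker at 205,200 between tips at 105 and 290), clear of the low cup. I'll close now.

Call:
step_arm --motion '[{"dx":-0.01,"dy":-0.01,"dz":0.02,"ax":0,"ay":0,"az":0,"jaw":-1},{"dx":-0.01,"dy":-0.01,"dz":0.02,"ax":0,"ay":0,"az":0,"jaw":0},{"dx":-0.01,"dy":-0.01,"dz":0.02,"ax":0,"ay":0,"az":0,"jaw":1},{"dx":-0.01,"dy":-0.01,"dz":0.02,"ax":0,"ay":0,"az":0,"jaw":1},{"dx":-0.01,"dy":-0.01,"dz":0.02,"ax":0,"ay":0,"az":0,"jaw":1},{"dx":-0.01,"dy":-0.01,"dz":0.02,"ax":0,"ay":0,"az":0,"jaw":1},{"dx":-0.01,"dy":-0.01,"dz":0.02,"ax":0,"ay":0,"az":0,"jaw":1},{"dx":-0.01,"dy":-0.01,"dz":0.02,"ax":0,"ay":0,"az":0,"jaw":1}]'

```text
t: 3.98
eef_pos: [0.481, -0.271, 0.0423]
orientation: [180.0, 0.0, 90.1]
ft_force: [0.3, 0.9, 0.4]
width: 0.043
finger_force: 30.0
```

Call:
step_arm --motion '[{"dx":0,"dy":0,"dz":-0.1,"ax":0,"ay":0,"az":0,"jaw":1},{"dx":0,"dy":0,"dz":-0.25,"ax":0,"ay":0,"az":0,"jaw":1},{"dx":0,"dy":0,"dz":-0.45,"ax":0,"ay":0,"az":0,"jaw":1},{"dx":0,"dy":0,"dz":-0.65,"ax":0,"ay":0,"az":0,"jaw":1},{"dx":0,"dy":0,"dz":-0.85,"ax":0,"ay":0,"az":0,"jaw":1},{"dx":0,"dy":0,"dz":-1,"ax":0,"ay":0,"az":0,"jaw":1},{"dx":0,"dy":0,"dz":-1,"ax":0,"ay":0,"az":0,"jaw":1}]'

```text
t: 4.85
eef_pos: [0.4817, -0.2715, 0.1641]
orientation: [179.8, 0.1, 90.1]
ft_force: [0.2, -0.2, -1.5]
width: 0.0431
finger_force: 30.0
```

```bash
python3 -c "
from g import *
T=FOC+.024*V; print(T)
go(T,show(112.9)); go(T+.1*V,show(112.9)); go([.42,-.20,.33],down(100))"
```

```text
[0.63457465 0.07128308 0.25150766]
shift [ 2.852  1.281 -0.73 ] turn [-0.655  0.135 -0.494] | t 4.85 pos [ 0.4817 -0.2715  0.1641] rpy [1.7984e+02 1.0000e-01 9.0120e+01] w 0.0431 q [ 41.  22. -21. 105.  10.  55.  16.]
shift [ 2.69   0.899 -1.452] turn [-0.655  0.135 -0.494] | t 4.85 pos [ 0.4817 -0.2715  0.1641] rpy [1.7984e+02 1.0000e-01 9.0120e+01] w 0.0431 q [ 41.  22. -21. 105.  10.  55.  16.]
shift [ 0.594 -0.51  -1.385] turn [ 0.003  0.003 -0.22 ] | t 4.85 pos [ 0.4817 -0.2715  0.1641] rpy [1.7984e+02 1.0000e-01 9.0120e+01] w 0.0431 q [ 41.  22. -21. 105.  10.  55.  16.]
```

Call:
step_arm --motion '[{"dx":0,"dy":0,"dz":-0.2,"ax":0,"ay":0,"az":0,"jaw":1},{"dx":0.15,"dy":0,"dz":-0.45,"ax":0,"ay":0,"az":-0.1,"jaw":1},{"dx":0.4,"dy":0,"dz":-0.7,"ax":0,"ay":0,"az":-0.2,"jaw":1},{"dx":0.7,"dy":0,"dz":-0.9,"ax":0,"ay":0,"az":-0.3,"jaw":1},{"dx":0.9,"dy":0,"dz":-1,"ax":0,"ay":0,"az":-0.4,"jaw":1},{"dx":1,"dy":0,"dz":-1,"ax":0,"ay":0,"az":-0.49,"jaw":1},{"dx":1,"dy":0,"dz":-1,"ax":0,"ay":0,"az":-0.49,"jaw":1}]'

```text
t: 5.72
eef_pos: [0.4804, -0.1502, 0.2817]
orientation: [-180.0, -0.0, 112.3]
ft_force: [-0.7, -0.9, -1.5]
width: 0.0429
finger_force: 30.0
```

```bash
python3 -c "
from g import *
T=FOC+.024*V
go(T,show(112.9)); go(T+.06*V,show(112.9))"
```

```text
shift [1.221 1.888 0.251] turn [-0.668  0.003 -0.014] | t 5.725 pos [ 0.4804 -0.1502  0.2817] rpy [-1.7996e+02 -3.0000e-02  1.1225e+02] w 0.0429 q [ 38.  12. -30. 102.   6.  68.  28.]
shift [ 1.219  1.638 -0.182] turn [-0.668  0.003 -0.014] | t 5.725 pos [ 0.4804 -0.1502  0.2817] rpy [-1.7996e+02 -3.0000e-02  1.1225e+02] w 0.0429 q [ 38.  12. -30. 102.   6.  68.  28.]
```

Shift sideways and tilt partly, raising slightly.

Call:
step_arm --motion '[{"dx":0.2,"dy":0.1,"dz":-0.05,"ax":-0.1,"ay":0,"az":0,"jaw":1},{"dx":0.45,"dy":0.25,"dz":-0.1,"ax":-0.2,"ay":0,"az":0,"jaw":1},{"dx":0.7,"dy":0.4,"dz":-0.18,"ax":-0.3,"ay":0,"az":0,"jaw":1},{"dx":0.9,"dy":0.55,"dz":-0.18,"ax":-0.4,"ay":0,"az":0,"jaw":1},{"dx":1,"dy":0.7,"dz":-0.18,"ax":-0.5,"ay":0,"az":0,"jaw":1},{"dx":1,"dy":0.8,"dz":-0.18,"ax":-0.6,"ay":0,"az":0,"jaw":1},{"dx":1,"dy":0.8,"dz":-0.18,"ax":-0.66,"ay":0,"az":-0.01,"jaw":1},{"dx":1,"dy":0.8,"dz":-0.18,"ax":-0.66,"ay":0,"az":-0.01,"jaw":1}]'

```text
t: 6.72
eef_pos: [0.5233, -0.005, 0.3027]
orientation: [150.4, 0.0, 112.4]
ft_force: [-0.0, 0.0, -1.2]
width: 0.043
finger_force: 30.0
```

```bash
python3 -c "
from g import *
T=FOC+.024*V
go(T,show(112.9)); go(T+.04*V,show(112.9))"
```

```text
shift [0.234 0.745 0.914] turn [-0.009  0.006 -0.009] | t 6.725 pos [ 0.5233 -0.005   0.3027] rpy [1.5042e+02 3.0000e-02 1.1242e+02] w 0.043 q [ 39.  -2. -34. 119. -24.  38.  43.]
shift [0.232 0.743 0.58 ] turn [-0.009  0.006 -0.009] | t 6.725 pos [ 0.5233 -0.005   0.3027] rpy [1.5042e+02 3.0000e-02 1.1242e+02] w 0.043 q [ 39.  -2. -34. 119. -24.  38.  43.]
```

Call:
step_arm --motion '[{"dx":0.06,"dy":0.15,"dz":0.1,"ax":0,"ay":0,"az":0,"jaw":1},{"dx":0.12,"dy":0.35,"dz":0.25,"ax":-0.01,"ay":0.005,"az":-0.01,"jaw":1},{"dx":0.18,"dy":0.55,"dz":0.4,"ax":-0.01,"ay":0.005,"az":-0.01,"jaw":1},{"dx":0.23,"dy":0.7,"dz":0.53,"ax":-0.01,"ay":0.005,"az":-0.01,"jaw":1},{"dx":0.23,"dy":0.74,"dz":0.58,"ax":-0.01,"ay":0.005,"az":-0.01,"jaw":1},{"dx":0.23,"dy":0.74,"dz":0.58,"ax":-0.01,"ay":0.005,"az":-0.01,"jaw":1},{"dx":0.23,"dy":0.74,"dz":0.58,"ax":-0.01,"ay":0.005,"az":-0.01,"jaw":1}]'

```text
t: 7.6
eef_pos: [0.6163, 0.0638, 0.2873]
orientation: [149.9, 0.2, 113.0]
ft_force: [-0.3, 0.9, -2.0]
width: 0.043
finger_force: 30.0
```

```bash
cat > chk.py <<'E'
from g import *
import sys
T=FOC+.024*V; go(T,show(112.9)); go(T+.04*V,show(112.9))
a,b=snap('side'),snap('top')
o=env.get_obs(); R=Ro.from_euler("xyz",o["orientation"],degrees=True); z=-R.apply([0,0,1])
m0=o["eef_pos"]-.024*z; print("nominal mouth",m0.round(4))
cv2.imwrite(f'pics/{sys.argv[1]}.png',np.hstack([cv2.resize(s['img'][y:y+160,x:x+150,::-1],(399,426)) for s,x,y in((a,215,200),(b,145,110))]))
for n,s in(("side",a),("top",b)):
    c=cloud(s); hs=cv2.cvtColor(s["img"],cv2.COLOR_RGB2HSV)
    m=(np.linalg.norm(c-(m0+.035*z),axis=-1)<.05)&(hs[...,0]>18)&(hs[...,0]<32)&(hs[...,1]>120)
    P=c[m]; h=(P-m0)@z; print(n,len(P),"h",np.percentile(h,[1,5,50,95,99]).round(4))
    # cylinder axis fit: point + direction, r=22
    from scipy.optimize import least_squares
    e1=np.cross(z,[0,1,0]);e1/=np.linalg.norm(e1);e2=np.cross(z,e1)
    P=P[(h>.003)&(h<.066)]; 
    if len(P)<60: continue
    def f(p):
        d=z+p[2]*e1+p[3]*e2; d/=np.linalg.norm(d); q=P-(m0+p[0]*e1+p[1]*e2); return np.linalg.norm(q-np.outer(q@d,d),axis=1)-.022
    r=least_squares(f,np.zeros(4),loss="soft_l1",f_scale=.001); d=z+r.x[2]*e1+r.x[3]*e2; d/=np.linalg.norm(d)
    mo=m0+r.x[0]*e1+r.x[1]*e2
    print("  axis",d.round(3),"err deg vs V",np.degrees(np.arccos(d@V)).round(2),"vs tool",np.degrees(np.arccos(d@z)).round(2),"mouth",mo.round(4),"res",np.median(abs(r.fun)).round(4))
E
python3 chk.py near
```

```text
shift [-0.002 -0.007  0.34 ] turn [0.002 0.001 0.005] | t 7.6 pos [0.6163 0.0638 0.2873] rpy [149.89   0.15 113.05] w 0.043 q [ 28.   9. -38. 111.  -4.  32.  19.]
shift [-0.002 -0.006  0.007] turn [0.002 0.001 0.005] | t 7.6 pos [0.6163 0.0638 0.2873] rpy [149.89   0.15 113.05] w 0.043 q [ 28.   9. -38. 111.  -4.  32.  19.]
nominal mouth [0.6275 0.0685 0.2668]
side 1292 h [0.0005 0.004  0.0408 0.0696 0.0701]
  axis [-0.461 -0.193  0.866] err deg vs V 0.12 vs tool 0.19 mouth [0.627  0.0678 0.2664] res 0.0007
top 55 h [0.0682 0.0687 0.0701 0.0715 0.0719]
```

View pics/near.png

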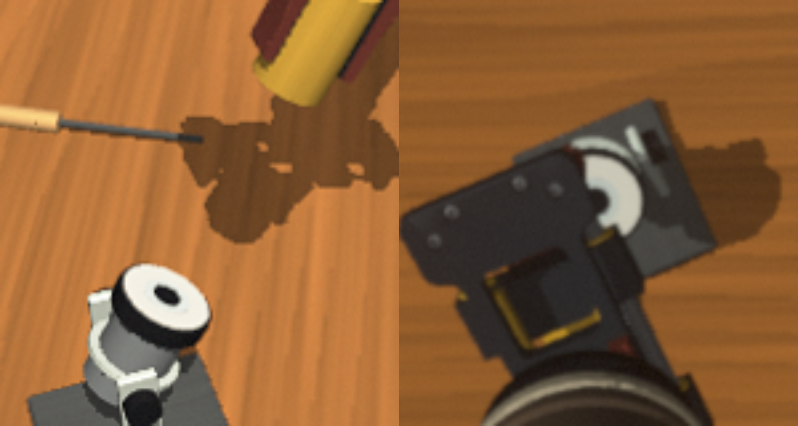

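The picture shows the beaker squarely aligned above the lens, with the lens ring at (163,297) in the left crop, and the axis error is about 0.1°. Final approach along the axis.

Call:
step_arm --motion '[{"dx":0.005,"dy":-0.005,"dz":0.08,"ax":0,"ay":0,"az":0,"jaw":1},{"dx":0.005,"dy":-0.005,"dz":0.18,"ax":0,"ay":0,"az":0,"jaw":1},{"dx":0.005,"dy":-0.005,"dz":0.27,"ax":0,"ay":0,"az":0,"jaw":1},{"dx":0.005,"dy":-0.005,"dz":0.33,"ax":0,"ay":0,"az":0,"jaw":1},{"dx":0.005,"dy":-0.005,"dz":0.34,"ax":0,"ay":0,"az":0,"jaw":1},{"dx":0.005,"dy":-0.005,"dz":0.34,"ax":0,"ay":0,"az":0,"jaw":1},{"dx":0.005,"dy":-0.005,"dz":0.34,"ax":0,"ay":0,"az":0,"jaw":1},{"dx":0.005,"dy":-0.005,"dz":0.34,"ax":0,"ay":0,"az":0,"jaw":1}]'

```text
t: 8.7
eef_pos: [0.635, 0.0729, 0.2521]
orientation: [149.8, 0.2, 113.1]
ft_force: [0.2, 0.4, -2.0]
width: 0.0431
finger_force: 30.0
```

```bash
python3 chk.py final; python3 - <<'E'
from h import *
s=snap("side");c=cloud(s)
for nm,xy in(("low",(.49,-.17)),("flared",(.49,-.08))):
    P=c[(np.linalg.norm(c[...,:2]-xy,axis=-1)<.04)&(c[...,2]>.03)&(c[...,2]<.1)]; print(nm,len(P),P.mean(0).round(3),P[:,2].max().round(3))
print("mouth target seen by side",(np.array([.7011,.1009,.1276])+.12*np.array([-.4606,-.1946,.866])).round(4))
E
```

```text
shift [-0.011 -0.01   0.   ] turn [0.004 0.001 0.006] | t 8.7 pos [0.635  0.0729 0.2521] rpy [149.83   0.16 113.1 ] w 0.0431 q [ 24.  14. -36. 112.   1.  28.  14.]
shift [-0.011 -0.009 -0.333] turn [0.004 0.001 0.006] | t 8.7 pos [0.635  0.0729 0.2521] rpy [149.83   0.16 113.1 ] w 0.0431 q [ 24.  14. -36. 112.   1.  28.  14.]
nominal mouth [0.6461 0.0775 0.2312]
side 1254 h [0.0009 0.0039 0.0424 0.0699 0.0705]
  axis [-0.456 -0.196  0.868] err deg vs V 0.3 vs tool 0.47 mouth [0.6456 0.0771 0.2309] res 0.0007
top 46 h [0.0553 0.0682 0.0696 0.0713 0.0726]
low 506 [ 0.492 -0.16   0.052] 0.064
flared 609 [ 0.499 -0.06   0.055] 0.076
mouth target seen by side [0.6458 0.0775 0.2315]
```

View pics/final.png

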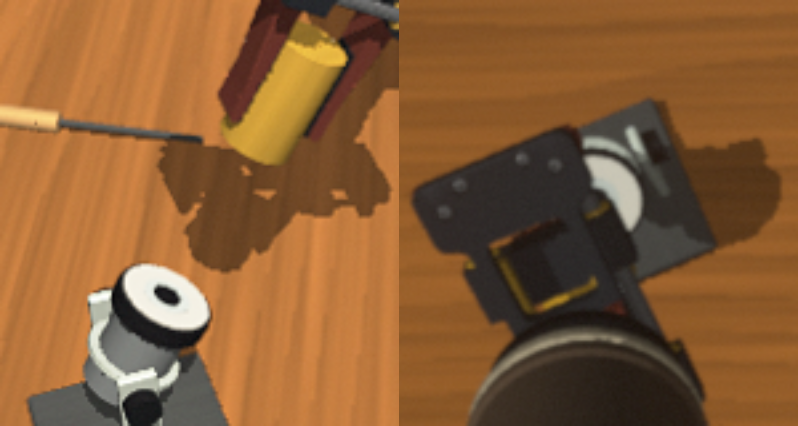

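The picture shows the mouth squarely facing the lens. It is within about 1 mm of the target, and the other cups stand undisturbed.

```bash
python3 -c "
from h import *
print(abs(env.get_obs()['qd']).max()); print(env.close_job())"
```

```text
0.16515753406919345
the job is handed in; nothing more can be done
None
```

I handed the job in with the arm holding the beaker in front of the inspection camera: by my measurements its mouth is within about 1 mm of the 12 cm focus point and its axis within about 0.3° of square to the lens, and the other two cups still stand on their pegs.

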